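# Slide a dessert on its board into the pick-up station

### The arm

A 6-joint arm with a two-finger parallel gripper is mounted at the origin on a cart in front of the work surface, level with it; the furniture and walls round the work are solid. World frame = base frame: x ahead of the robot, y to its left, z up, the work surface at z = 0. Lengths are in m, angles in degrees, forces in N, time in s.
With the tool pointing down it reaches from about 0.4 to 0.825 m from the base axis. Payload 7 kg.
Tool frame: the origin (TCP) lies on the centre line of the jaws, within the pads' length; the fingertips stand 22 mm ahead of it and the grasp point (between the pads) lies 3 mm ahead of it; z points along the fingers, y is the line along which they close (so a half turn about z gives the same grasp; the last joint's range is limited). The gripper opens to 88 mm and grips with 3 to 60 N. Pads are 19 mm wide; open, the fingers measure 130 mm over their backs; the gripper's body (78 mm by 193 mm) begins 47 mm behind the grasp point.
Start: joints at [-47.779, 20.546, 0.682, 0, -70.136, -16.507], TCP at [0.293, -0.608, 0.249] pointing down, gripper open.
Joint ranges: [-176.03, 176.03], [-82.01, 121.73], [-58.28, 71.71], [-173.87, 95.51], [-174.79, -0.11], [-173.66, 173.66]. Speed limits (degrees/s): [136.94, 136.94, 172.46, 180, 180, 180].

### API

Orientations are given as [roll, pitch, yaw] about the fixed x, y, z axes, in that order (R = Rz(yaw) Ry(pitch) Rx(roll)).
In Python, from plant import get_state, cams, r gives the robot as it stands.
- The arm moves only by the tool apply_moves, never from a script. Its argument "targets" is a list of rows, each an object with "dp": the shift along the world's x, y, z in m, a list of three; "yaw": the turn about the world's z in degrees. In form: [{"dp": [x, y, z], "yaw": yaw}, ...]. A call has 1 to 20 rows; each row is the pose to reach, as a shift and turn from the pose commanded when the call began; what a row does not reach only later rows make up. A row lasts 1/12 s, in which the tool goes at most 41.7 mm and 7.16 degrees, less where a joint would pass 70% of its speed; a pose out of reach is approached as far as the arm can. A call with a gripper value outside its range is refused whole. "grip" is the gripper command: -1 is fully open, 1 is shut, values between are in proportion, set as the call begins (left out, the last holds). The fingers move at their own pace and stop on an object; "squeeze" is the grip in N (left out, the last holds). Time passes only in rows, so rows that repeat a pose let the fingers close. It gives the time, the measured TCP pose, the force, the opening and the grip force at its end, in the units of the state.
- get_state(): the state, without advancing time (a new reading comes with each control period).
- cams.capture(name): name is "scene" or "top"; returns a dict with "image" (420x560x3 uint8, red, green, blue), "range_z" (420x560 float32, m along the optical axis (not along the pixel's ray), 0 where there is no reading), "fx", "fy", "cx", "cy" (pixels), "R" (3x3) and "t" (3): a world point X has camera coordinates R X + t. Camera axes: x right, y down, z forward; pixel columns grow to the right and rows downward; lengths in m; the calibration is good to about 2 mm. A picture is of the moment at which its call begins.
- r.close_job(): hands the job in; it is judged then, once.
The state is a dict: "time_s": time; "joints": joint angles; "qd": joint speeds; "joint_torque": joint torques, N m; "tcp_pos": TCP position; "eef_rot": TCP orientation; "contact_force": force on the tool from outside, world axes, zero at the start; "moment": the same for the moment, N m; "gripper_width": finger opening in m; "gripper_force": force on a finger pad.
Only numpy, scipy, OpenCV 4.12 (cv2) and the standard library are available. Lean on these libraries where they do the work, as an engineer would, in place of code of your own. Each camera call takes 0.05 s, during which the arm holds its last target. There are 200 camera calls.

### The job

Push the round wooden board, with the custard cup riding on it, across the worktop and through the narrow gap between the two steel posts of the pick-up station, until the board rests against the station's back stop. Only push the board: do not lift or tip it, do not touch the cup, and keep the cup upright in the middle of the board. Leave the masking tape, ring cutter and timer where they are, and finish clear of everything.

Things in the scene. Friction and masses are not known exactly. Their poses are not given: they have to be found in the camera images.
- board: loose round dark wooden board lying flat, diameter 100 mm, 16 mm thick, with a paler disc on its top, 0.16 kg; origin at the centre of its underside. It slides on the worktop
- custard: cream paper portion cup filled with custard, 58 mm across its rim, about 46 mm high, narrower at its foot, 0.075 kg; it stands loose on the middle of the board (its top is about 62 mm above the worktop) and rides along by friction only; origin at the centre of its underside
- station: fixed pick-up station without a floor: two round steel posts (16 mm diameter, 49 mm high) at x = -61.5 and +61.5 mm in its frame leave a 107 mm gap; behind them an aluminium fence 28 mm high closes the sides and back, inside 119 mm wide, 130 mm deep. Origin on the worktop midway between the posts; +y points through the gap into it. Seated, the board's centre is at y = +80 mm
- back_stop (a point): middle of the inner face of the station's back fence (dark strip), 130 mm past the midpoint of the posts along the station's +y, 15 mm above the worktop
- tape: bystander: roll of masking tape lying flat, 82 mm diameter, 24 mm high; origin at the centre of its underside
- cutter: bystander: open steel ring cutter, 55 mm diameter, 31 mm high; origin at the centre of its underside
- timer: bystander: round white wind-up kitchen timer, 68 mm diameter, 56 mm high; origin at the centre of its underside
Not all that is in view belongs to the job. Several things look just like the board: the one meant starts farthest to the robot's left.

How it is judged:
By the outcome, as a careful person would: the job done as asked, in the order asked, and still so for the second after the job is handed in, with the robot touching nothing.
It also fails if it takes over 58 s, if anything falls off the work surface, if the arm or the gripper's body presses on something with over 40 N, if the wrist force passes 120 N, or if a joint passes its speed limit or range.

## Working session

There is one attempt and no reset: what is moved stays moved. The work goes in short steps, Python scripts to look and compute and a tool call to move; the robot and the scene stay as the last step left them, time stands still between calls to the robot, and variables do not carry over. Pictures are saved under pics/ and viewed, at most 10 in all, crops included, and the job is handed in when it is done.

Besides the shell and the picture viewer there is one more tool, called after "Request:" by a JSON object that holds its "fn" and its "kwargs", one argument or row to a line. apply_moves: Moves the arm, as the interface text tells. Its arguments: {"type":"object","properties":{"targets":{"type":"array","items":{"type":"object","properties":{"dp":{"type":"array","items":{"type":"number"}},"yaw":{"type":"number"}}}},"grip":{"type":"number"},"squeeze":{"type":"number"}},"required":["targets"]}

```bash
mkdir -p pics
python3 - <<'E'
from plant import get_state,cams,r
import cv2,numpy as np
for n in("scene","top"):
    c=cams.capture(n); cv2.imwrite(f"pics/{n}0.png",c["image"][:,:,::-1]); np.savez(f"{n}0.npz",**c)
    print(n,c["fx"],c["cx"],c["cy"],np.round(c["R"],3).tolist(),c["t"], (-c["R"].T@c["t"]))
s=get_state();print(s)
E
```

```text
scene 499.2066203386604 282.38635232510865 206.59833193514035 [[0.554, -0.832, -0.021], [-0.339, -0.202, -0.919], [0.761, 0.516, -0.394]] [-0.3375937   0.19915897  1.0871234 ] [-0.57228636 -0.80167129  0.6043861 ]
top 439.9824554412496 277.2431508132007 207.56166596816 [[0.002, -1.0, 0.016], [-0.983, -0.005, -0.184], [0.184, -0.016, -0.983]] [-0.07367839  0.51299385  1.3099968 ] [ 0.26315008 -0.05078673  1.38306021]
{'time_s': 0.1, 'joints': array([-4.77797691e+01,  2.05854080e+01,  6.41467464e-01, -1.82407442e-02,
       -7.01351989e+01, -1.65064964e+01]), 'qd': array([-0.06119786, -0.08898272,  0.1348047 ,  0.08893997,  0.00510769,
       -0.10253574]), 'joint_torque': array([-1.07472959e-03, -5.84162664e+01,  2.93751436e+01,  7.01543212e+00,
        1.01554327e-02, -6.28929911e-05]), 'tcp_pos': array([ 0.29268177, -0.60781968,  0.24775504]), 'eef_rot': array([ 1.79919249e+02, -6.04554350e-03, -1.54292471e+02]), 'contact_force': array([ 0.05675233, -0.18382914, -0.09142817]), 'moment': array([-0.04076291,  0.0325426 , -0.02539375]), 'gripper_force': 0.0, 'gripper_width': 0.0873004286810072}
```

View pics/top0.png

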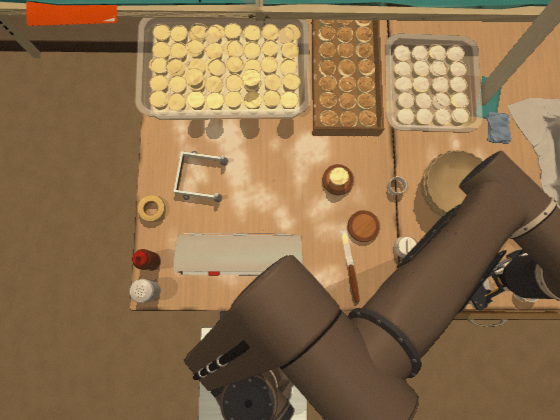

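View pics/scene0.png

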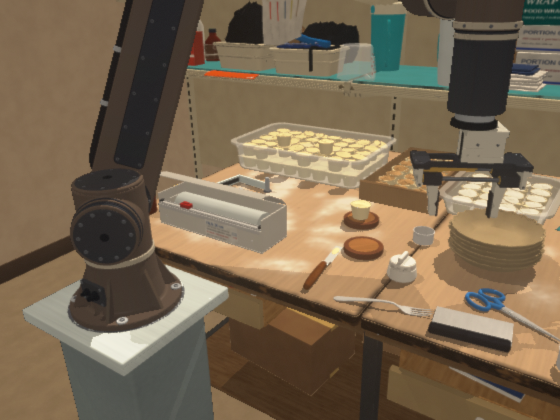

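The top view shows the board with the cup at (338,179), farther left than the empty one at (363,226). The station is at (200,177), opening right towards −y, with posts at about (223,161) and (217,197). The tape is at (151,208), the cutter at (398,186) and the timer at (405,247). Next I'll measure the positions.

```bash
cat > h.py <<'E'
import numpy as np,cv2
def ray(c,u,v,z):
    d=c["R"].T@np.array([(u-c["cx"])/c["fx"],(v-c["cy"])/c["fy"],1.]); o=-c["R"].T@c["t"]
    return (o+d*(z-o[2])/d[2])
def pts(c):
    v,u=np.mgrid[:420,:560]; Z=c["range_z"]
    P=np.stack([(u-c["cx"])/c["fx"]*Z,(v-c["cy"])/c["fy"]*Z,Z],-1)
    return (P-c["t"])@c["R"]
E
python3 - <<'E'
import numpy as np,cv2
from h import *
c=dict(np.load("top0.npz")); im=c["image"]
P=pts(c)
for n,u,v in(("cup",338,179),("cut",398,186),("tape",151,208),("timer",405,247),("post1",223,161),("post2",217,197),("empty",363,226),("traytop",303,100),("brown",340,134)):
    print(n,np.round(P[v,u],3),np.round(ray(c,u,v,0.016),3))
a=cv2.resize(im[135:215,130:270],None,fx=5,fy=5,interpolation=cv2.INTER_CUBIC)
cv2.imwrite("pics/st.png",a[:,:,::-1])
b=cv2.resize(im[140:250,300:420],None,fx=5,fy=5,interpolation=cv2.INTER_CUBIC)
cv2.imwrite("pics/bd.png",b[:,:,::-1])
E
```

```text
cup [ 0.602 -0.26   0.061] [ 0.613 -0.267  0.016]
cut [ 0.594 -0.463  0.004] [ 0.592 -0.459  0.016]
tape [ 0.52   0.331 -0.006] [0.516 0.325 0.016]
timer [ 0.393 -0.463  0.044] [ 0.396 -0.472  0.016]
post1 [0.667 0.101 0.03 ] [0.671 0.103 0.016]
post2 [0.547 0.115 0.043] [0.552 0.119 0.016]
empty [ 0.461 -0.342  0.017] [ 0.462 -0.342  0.016]
traytop [ 0.854 -0.152  0.08 ] [ 0.883 -0.157  0.016]
brown [ 0.764 -0.277  0.019] [ 0.765 -0.277  0.016]
```

View pics/st.png

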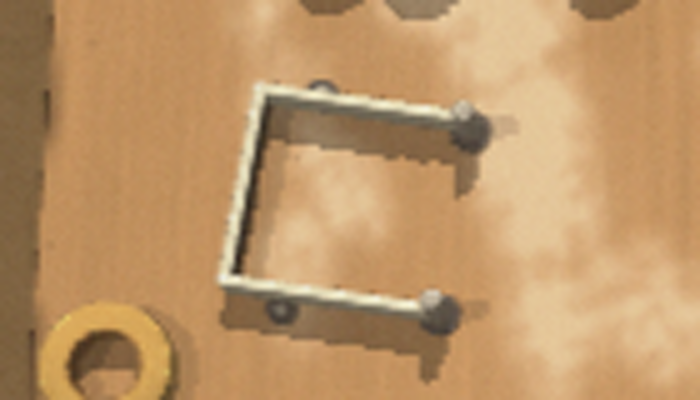

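View pics/bd.png

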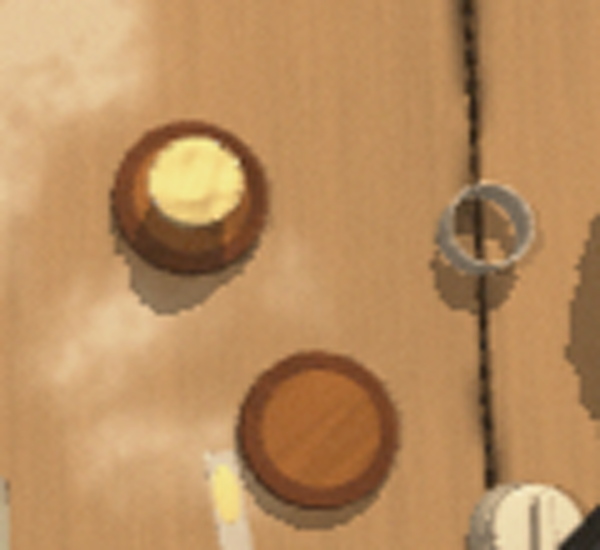

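The crops show the post tops at about (463,112) and (433,300) and the rear fence corners at (262,92) and (230,280). The board outline spans x 112–269, y 120–275, with the cup centred.

Run:
```python
import numpy as np
from h import *
c=dict(np.load("top0.npz")); P=pts(c); im=c["image"]
f=lambda x,y,x0,y0:((x+.5)/5-.5+x0,(y+.5)/5-.5+y0)
q={k:ray(c,*f(x,y,130,135),z) for k,x,y,z in(("p1",463,112,.049),("p2",433,300,.049),("c1",262,92,.028),("c2",230,280,.028))}
for k in q:print(k,np.round(q[k],4))
m=(q["p1"]+q["p2"])/2;d=q["p1"]-q["p2"];print("mid",m,np.hypot(*d[:2]),"dir +y deg",np.degrees(np.arctan2(d[1],d[0]))+90, "from back",np.degrees(np.arctan2(*((q["c1"]+q["c2"])/2-m)[1::-1])))
print("board",ray(c,*f(190.5,197,300,140),.012), "cutter",ray(c,*f(488,226,300,140),.031),"empty",ray(c,*f(319,430,300,140),.014))
# checks from depth/colour: board brown pixels w/ z near .016
hsv=cv2.cvtColor(im,cv2.COLOR_RGB2HSV)
mk=cv2.inRange(hsv,(0,110,30),(12,255,150)); mk[:140]=0;mk[250:]=0;mk[:,:300]=0;mk[:,420:]=0
for k in cv2.findContours(mk,cv2.RETR_EXTERNAL,cv2.CHAIN_APPROX_NONE)[0]:
    if len(k)>40:
        (u,v),rr=cv2.minEnclosingCircle(k);print("circ",u,v,rr,np.round(ray(c,u,v,.012),4))
# cup rim: yellow
mk=cv2.inRange(hsv,(20,40,150),(35,255,255));mk[:155]=0;mk[190:]=0;mk[:,:325]=0;mk[:,355:]=0
k=max(cv2.findContours(mk,cv2.RETR_EXTERNAL,cv2.CHAIN_APPROX_NONE)[0],key=len)
(u,v),rr=cv2.minEnclosingCircle(k);print("cup",u,v,rr,ray(c,u,v,.06))
```

```text
p1 [0.6741 0.1017 0.049 ]
p2 [0.553  0.1172 0.049 ]
c1 [0.6929 0.2327 0.028 ]
c2 [0.5697 0.2476 0.028 ]
mid [0.61352505 0.109451   0.049     ] 0.12210825960408382 dir +y deg 82.70492728840274 from back 82.24878291344316
board [ 0.61451268 -0.26676173  0.012     ] cutter [ 0.59186209 -0.45250463  0.031     ] empty [ 0.46319633 -0.34412462  0.014     ]
circ 363.26470947265625 225.61764526367188 15.81832218170166 [ 0.4634 -0.3441  0.012 ]
circ 337.5178527832031 179.21652221679688 15.292140007019043 [ 0.6138 -0.2662  0.012 ]
cup 338.63043212890625 175.36956787109375 9.022497177124023 [ 0.613858   -0.26237179  0.06      ]
```

Request:
{"fn": "apply_moves", "kwargs": {
  "targets": [
    {"dp":[0.004,0.003,0],"yaw":1},
    {"dp":[0.014,0.011,0],"yaw":3},
    {"dp":[0.03,0.024,0],"yaw":7},
    {"dp":[0.05,0.04,0],"yaw":11},
    {"dp":[0.072,0.057,0],"yaw":16},
    {"dp":[0.096,0.075,0],"yaw":21.5},
    {"dp":[0.12,0.094,0],"yaw":27},
    {"dp":[0.144,0.113,0],"yaw":32.5},
    {"dp":[0.168,0.132,0],"yaw":38},
    {"dp":[0.192,0.151,0],"yaw":43.5},
    {"dp":[0.216,0.17,0],"yaw":49},
    {"dp":[0.24,0.189,0],"yaw":54.5},
    {"dp":[0.264,0.208,0],"yaw":60},
    {"dp":[0.286,0.225,0],"yaw":65},
    {"dp":[0.305,0.24,0],"yaw":69},
    {"dp":[0.32,0.252,0],"yaw":72},
    {"dp":[0.33,0.26,0],"yaw":74},
    {"dp":[0.336,0.264,0],"yaw":75.4},
    {"dp":[0.336,0.264,0],"yaw":75.4},
    {"dp":[0.336,0.264,0],"yaw":75.4}
  ],
  "grip": 0,
  "squeeze": 10
}}

```text
time_s: 1.77
tcp_pos: [0.6286, -0.3441, 0.2484]
eef_rot: [180.0, 0.0, -78.9]
contact_force: [-0.6, -0.8, -0.0]
gripper_width: 0.0439
gripper_force: 0.0
```

Request:
{"fn": "apply_moves", "kwargs": {
  "targets": [
    {"dp":[0,0,-0.005]},
    {"dp":[0,0,-0.015]},
    {"dp":[0,0,-0.03]},
    {"dp":[0,0,-0.05]},
    {"dp":[0,0,-0.07]},
    {"dp":[0,0,-0.09]},
    {"dp":[0,0,-0.11]},
    {"dp":[0,0,-0.13]},
    {"dp":[0,0,-0.15]},
    {"dp":[0,0,-0.168]},
    {"dp":[0,0,-0.184]},
    {"dp":[0,0,-0.198]},
    {"dp":[0,0,-0.208]},
    {"dp":[0,0,-0.215]},
    {"dp":[0,0,-0.219]},
    {"dp":[0,0,-0.221]},
    {"dp":[0,0,-0.221]},
    {"dp":[0,0,-0.221]}
  ]
}}

```text
$.targets[0]: bad value
```

```bash
cat > plan.py <<'E'
import numpy as np
# board centre path, arclength s: arc then straight; prints commanded TCP & yaw
mid=np.array([.6135,.1095]);ax=np.radians(82.5);a=np.array([np.cos(ax),np.sin(ax)])
P1=mid-.07*a;P0=np.array([.614,-.2665]);off=.0544
ch=P1-P0;b=np.arctan2(ch[1],ch[0]);h0=2*b-ax;L=np.hypot(*ch);rad=L/2/np.sin((h0-ax)/2);S=rad*(h0-ax)
def tool(s):
    if s<0: h=h0;p=P0+s*np.array([np.cos(h),np.sin(h)])
    elif s<S:
        h=h0-s/rad; p=P0+rad*np.array([-np.sin(h0)+np.sin(h0)*0,0])*0
        # circle turning right: centre = P0 + rad*(sin h0,-cos h0)
        C=P0+rad*np.array([np.sin(h0),-np.cos(h0)]); p=C+rad*np.array([-np.sin(h),np.cos(h)])
    else: h=ax;p=P1+(s-S)*a
    return p-off*np.array([np.cos(h),np.sin(h)]),np.degrees(h)-180,p
if __name__=="__main__":
    print("S",S,"h0",np.degrees(h0))
    t0,y0=np.array([.629,-.344]),-78.9
    for s in np.r_[np.arange(-.024,.31,.02),S,S+.02,S+.05,S+.15]:
        t,y,p=tool(s);print("s%.3f"%s,np.round(t,4),round(y,1),"dp",np.round(t-t0,4),"dyaw",round(y-y0,1),"board",np.round(p,3))
E
python3 plan.py
python3 - <<'E'
from plant import get_state,cams
import cv2,numpy as np
c=cams.capture("scene");cv2.imwrite("pics/s1.png",cv2.resize(c["image"][120:320,220:520],None,fx=2.5,fy=2.5)[:,:,::-1])
E
```

```text
S 0.30810146831300245 h0 101.10058849541883
s-0.024 [ 0.6291 -0.3434] -78.9 dp [0.0001 0.0006] dyaw 0.0 board [ 0.619 -0.29 ]
s-0.004 [ 0.6252 -0.3238] -78.9 dp [-0.0038  0.0202] dyaw 0.0 board [ 0.615 -0.27 ]
s0.016 [ 0.6206 -0.3043] -79.9 dp [-0.0084  0.0397] dyaw -1.0 board [ 0.611 -0.251]
s0.036 [ 0.6162 -0.2848] -81.1 dp [-0.0128  0.0592] dyaw -2.2 board [ 0.608 -0.231]
s0.056 [ 0.6122 -0.2652] -82.3 dp [-0.0168  0.0788] dyaw -3.4 board [ 0.605 -0.211]
s0.076 [ 0.6085 -0.2455] -83.5 dp [-0.0205  0.0985] dyaw -4.6 board [ 0.602 -0.191]
s0.096 [ 0.6053 -0.2257] -84.7 dp [-0.0237  0.1183] dyaw -5.8 board [ 0.6   -0.172]
s0.116 [ 0.6026 -0.2059] -85.9 dp [-0.0264  0.1381] dyaw -7.0 board [ 0.599 -0.152]
s0.136 [ 0.6002 -0.186 ] -87.1 dp [-0.0288  0.158 ] dyaw -8.2 board [ 0.597 -0.132]
s0.156 [ 0.5983 -0.166 ] -88.3 dp [-0.0307  0.178 ] dyaw -9.4 board [ 0.597 -0.112]
s0.176 [ 0.5967 -0.146 ] -89.5 dp [-0.0323  0.198 ] dyaw -10.6 board [ 0.596 -0.092]
s0.196 [ 0.5956 -0.126 ] -90.7 dp [-0.0334  0.218 ] dyaw -11.8 board [ 0.596 -0.072]
s0.216 [ 0.5949 -0.106 ] -91.9 dp [-0.0341  0.238 ] dyaw -13.0 board [ 0.597 -0.052]
s0.236 [ 0.5947 -0.086 ] -93.1 dp [-0.0343  0.258 ] dyaw -14.2 board [ 0.598 -0.032]
s0.256 [ 0.5949 -0.066 ] -94.4 dp [-0.0341  0.278 ] dyaw -15.5 board [ 0.599 -0.012]
s0.276 [ 0.5954 -0.0459] -95.6 dp [-0.0336  0.2981] dyaw -16.7 board [0.601 0.008]
s0.296 [ 0.5964 -0.0259] -96.8 dp [-0.0326  0.3181] dyaw -17.9 board [0.603 0.028]
s0.308 [ 0.5973 -0.0138] -97.5 dp [-0.0317  0.3302] dyaw -18.6 board [0.604 0.04 ]
s0.328 [0.5999 0.006 ] -97.5 dp [-0.0291  0.35  ] dyaw -18.6 board [0.607 0.06 ]
s0.358 [0.6038 0.0357] -97.5 dp [-0.0252  0.3797] dyaw -18.6 board [0.611 0.09 ]
s0.458 [0.6168 0.1349] -97.5 dp [-0.0122  0.4789] dyaw -18.6 board [0.624 0.189]
```

View pics/s1.png

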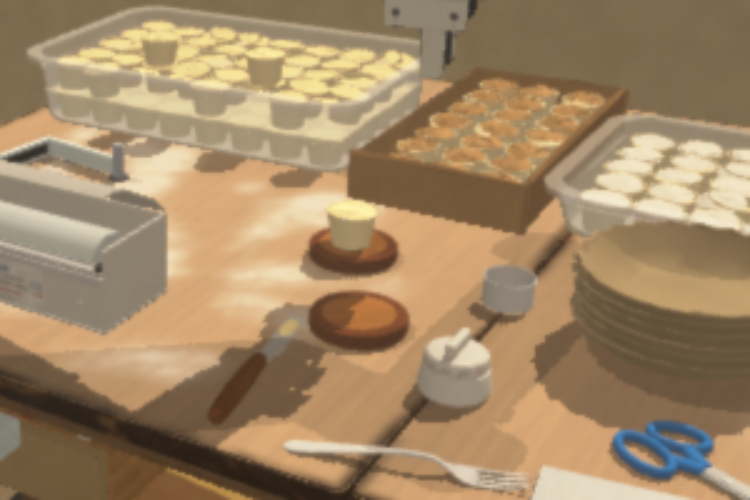

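The scene view shows the arm still up, because the descent was refused for its missing yaw values. The cup is standing centred on the board, with clear space behind it.

Request:
{"fn": "apply_moves", "kwargs": {
  "targets": [
    {"dp":[0,0,-0.005],"yaw":0},
    {"dp":[0,0,-0.015],"yaw":0},
    {"dp":[0,0,-0.03],"yaw":0},
    {"dp":[0,0,-0.05],"yaw":0},
    {"dp":[0,0,-0.07],"yaw":0},
    {"dp":[0,0,-0.09],"yaw":0},
    {"dp":[0,0,-0.11],"yaw":0},
    {"dp":[0,0,-0.13],"yaw":0},
    {"dp":[0,0,-0.15],"yaw":0},
    {"dp":[0,0,-0.168],"yaw":0},
    {"dp":[0,0,-0.184],"yaw":0},
    {"dp":[0,0,-0.198],"yaw":0},
    {"dp":[0,0,-0.208],"yaw":0},
    {"dp":[0,0,-0.215],"yaw":0},
    {"dp":[0,0,-0.219],"yaw":0},
    {"dp":[0,0,-0.221],"yaw":0},
    {"dp":[0,0,-0.221],"yaw":0},
    {"dp":[0,0,-0.221],"yaw":0}
  ]
}}

```text
time_s: 3.32
tcp_pos: [0.6293, -0.3443, 0.0283]
eef_rot: [-179.9, -0.0, -78.9]
contact_force: [0.3, 0.3, 0.6]
gripper_width: 0.0439
gripper_force: 0.0
```

Request:
{"fn": "apply_moves", "kwargs": {
  "targets": [
    {"dp":[-0.0004,0.002,0],"yaw":0},
    {"dp":[-0.001,0.005,0],"yaw":0},
    {"dp":[-0.0016,0.008,0],"yaw":0},
    {"dp":[-0.0021,0.011,0],"yaw":0},
    {"dp":[-0.0027,0.014,0],"yaw":0},
    {"dp":[-0.0031,0.016,0],"yaw":0},
    {"dp":[-0.0035,0.018,0],"yaw":0},
    {"dp":[-0.0037,0.0195,0],"yaw":0},
    {"dp":[-0.004,0.021,0],"yaw":0},
    {"dp":[-0.0043,0.0225,0],"yaw":0},
    {"dp":[-0.0046,0.024,0],"yaw":0},
    {"dp":[-0.0049,0.0255,0],"yaw":-0.1},
    {"dp":[-0.0053,0.027,0],"yaw":-0.2},
    {"dp":[-0.0057,0.0285,0],"yaw":-0.3},
    {"dp":[-0.0061,0.03,0],"yaw":-0.4},
    {"dp":[-0.0065,0.032,0],"yaw":-0.5},
    {"dp":[-0.007,0.034,0],"yaw":-0.6},
    {"dp":[-0.0075,0.036,0],"yaw":-0.8},
    {"dp":[-0.008,0.038,0],"yaw":-0.9},
    {"dp":[-0.0084,0.0397,0],"yaw":-1}
  ]
}}

```text
time_s: 4.98
tcp_pos: [0.6204, -0.3042, 0.0276]
eef_rot: [180.0, 0.0, -79.9]
contact_force: [0.0, -1.0, -0.8]
gripper_width: 0.0441
gripper_force: 0.7
```

```bash
cat > look.py <<'E'
import sys
from plant import get_state,cams
from h import *
n=sys.argv[1];c=cams.capture("top");im=c["image"]
u0,v0=int(sys.argv[2]),int(sys.argv[3]);w,hh=140,90
cv2.imwrite(f"pics/{n}.png",cv2.resize(im[v0:v0+hh,u0:u0+w],None,fx=5,fy=5,interpolation=cv2.INTER_CUBIC)[:,:,::-1])
s=cams.capture("scene");cv2.imwrite(f"pics/{n}s.png",s["image"][:,:,::-1]);np.savez(f"{n}.npz",**c);np.savez(f"{n}s.npz",**s)
def fit(c,mk,z,lab,ref):
    best=None
    for k in cv2.findContours(mk,cv2.RETR_EXTERNAL,cv2.CHAIN_APPROX_NONE)[0]:
        if len(k)<15: continue
        X=np.array([ray(c,*p[0],z)[:2] for p in k]); 
        (x,y),rr=cv2.minEnclosingCircle(X.astype(np.float32)); print(lab,round(x,4),round(y,4),"r",round(rr,4))
for lab,c in(("top",c),("scene",s)):
    hsv=cv2.cvtColor(c["image"],cv2.COLOR_RGB2HSV);P=pts(c);z=P[...,2];t=get_state()["tcp_pos"]
    near=(abs(P[...,0]-.61)<.1)&(P[...,1]>t[1]-.01)&(P[...,1]<t[1]+.14)
    fit(c,(cv2.inRange(hsv,(0,110,30),(12,255,150))>0).astype(np.uint8)*(near&(z<.03)).astype(np.uint8),.012,lab+" board",t)
    fit(c,(near&(z>.052)&(z<.066)&(hsv[...,0]>18)&(hsv[...,1]>50)).astype(np.uint8),.06,lab+" cup",t)
s=get_state();print(s["time_s"],s["tcp_pos"],s["eef_rot"][2],s["contact_force"])
E
python3 look.py a 280 140
```

```text
top board 0.6114 -0.2516 r 0.0504
top cup 0.6101 -0.2479 r 0.0287
scene board 0.598 -0.2496 r 0.0572
scene cup 0.5962 -0.2375 r 0.0299
5.0833 [ 0.62034902 -0.3040061   0.02756807] -79.8779841376618 [-0.03655905 -0.52959292 -0.34404949]
```

View pics/as.png

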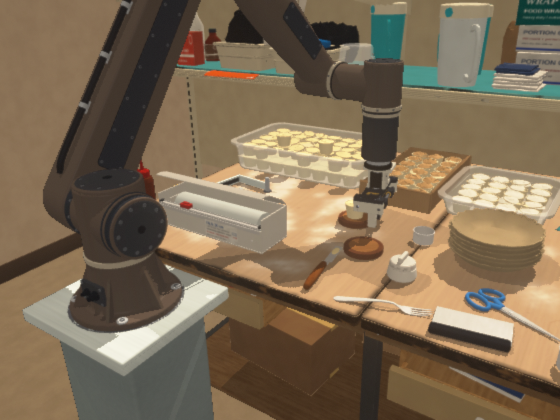

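Both the board and cup positions match the plan, so I'll carry on along the arc.

Request:
{"fn": "apply_moves", "kwargs": {
  "targets": [
    {"dp":[-0.0005,0.002,0],"yaw":-0.1},
    {"dp":[-0.0011,0.0049,0],"yaw":-0.3},
    {"dp":[-0.0022,0.0098,0],"yaw":-0.6},
    {"dp":[-0.0033,0.0146,0],"yaw":-0.9},
    {"dp":[-0.0044,0.0195,0],"yaw":-1.2},
    {"dp":[-0.0054,0.0244,0],"yaw":-1.5},
    {"dp":[-0.0064,0.0293,0],"yaw":-1.8},
    {"dp":[-0.0074,0.0342,0],"yaw":-2.1},
    {"dp":[-0.0084,0.0391,0],"yaw":-2.4},
    {"dp":[-0.0094,0.044,0],"yaw":-2.7},
    {"dp":[-0.0103,0.0489,0],"yaw":-3},
    {"dp":[-0.0112,0.0539,0],"yaw":-3.3},
    {"dp":[-0.0121,0.0588,0],"yaw":-3.6},
    {"dp":[-0.0129,0.0638,0],"yaw":-3.9},
    {"dp":[-0.0138,0.0687,0],"yaw":-4.2},
    {"dp":[-0.0146,0.0737,0],"yaw":-4.5},
    {"dp":[-0.0153,0.0786,0],"yaw":-4.8},
    {"dp":[-0.016,0.0836,0],"yaw":-5.1},
    {"dp":[-0.0164,0.0865,0],"yaw":-5.3},
    {"dp":[-0.0167,0.0885,0],"yaw":-5.4}
  ]
}}

```text
time_s: 6.75
tcp_pos: [0.6037, -0.2154, 0.0276]
eef_rot: [180.0, 0.0, -85.3]
contact_force: [-0.2, -2.3, -0.0]
gripper_width: 0.044
gripper_force: 0.6
```

Request:
{"fn": "apply_moves", "kwargs": {
  "targets": [
    {"dp":[-0.0003,0.002,0],"yaw":-0.1},
    {"dp":[-0.0007,0.005,0],"yaw":-0.3},
    {"dp":[-0.0013,0.0099,0],"yaw":-0.6},
    {"dp":[-0.0019,0.0149,0],"yaw":-0.9},
    {"dp":[-0.0025,0.0199,0],"yaw":-1.2},
    {"dp":[-0.0031,0.0249,0],"yaw":-1.5},
    {"dp":[-0.0037,0.0298,0],"yaw":-1.8},
    {"dp":[-0.0042,0.0348,0],"yaw":-2.1},
    {"dp":[-0.0047,0.0398,0],"yaw":-2.4},
    {"dp":[-0.0052,0.0448,0],"yaw":-2.7},
    {"dp":[-0.0056,0.0498,0],"yaw":-3},
    {"dp":[-0.006,0.0548,0],"yaw":-3.3},
    {"dp":[-0.0064,0.0598,0],"yaw":-3.6},
    {"dp":[-0.0068,0.0648,0],"yaw":-3.9},
    {"dp":[-0.0072,0.0698,0],"yaw":-4.2},
    {"dp":[-0.0075,0.0748,0],"yaw":-4.5},
    {"dp":[-0.0078,0.0798,0],"yaw":-4.8},
    {"dp":[-0.0081,0.0848,0],"yaw":-5.1},
    {"dp":[-0.0082,0.0878,0],"yaw":-5.3},
    {"dp":[-0.0083,0.0898,0],"yaw":-5.4}
  ]
}}

```text
time_s: 8.42
tcp_pos: [0.5954, -0.1256, 0.0276]
eef_rot: [180.0, 0.0, -90.7]
contact_force: [0.2, -1.0, -0.1]
gripper_width: 0.0438
gripper_force: 0.6
```

```bash
python3 look.py b 160 130
```

```text
top board 0.597 -0.0728 r 0.0506
top cup 0.5955 -0.0692 r 0.0284
scene board 0.563 -0.0772 r 0.0391
8.5167 [ 0.59548996 -0.12570976  0.02758496] -90.66937318049835 [-0.5666242  -0.32461594 -0.36253197]
```

Request:
{"fn": "apply_moves", "kwargs": {
  "targets": [
    {"dp":[-0.0001,0.002,0],"yaw":-0.1},
    {"dp":[-0.0002,0.005,0],"yaw":-0.3},
    {"dp":[-0.0004,0.01,0],"yaw":-0.6},
    {"dp":[-0.0006,0.015,0],"yaw":-0.9},
    {"dp":[-0.0007,0.02,0],"yaw":-1.2},
    {"dp":[-0.0008,0.025,0],"yaw":-1.5},
    {"dp":[-0.0009,0.03,0],"yaw":-1.8},
    {"dp":[-0.0009,0.035,0],"yaw":-2.1},
    {"dp":[-0.0009,0.04,0],"yaw":-2.4},
    {"dp":[-0.0009,0.045,0],"yaw":-2.7},
    {"dp":[-0.0008,0.05,0],"yaw":-3},
    {"dp":[-0.0008,0.055,0],"yaw":-3.4},
    {"dp":[-0.0007,0.06,0],"yaw":-3.7},
    {"dp":[-0.0006,0.065,0],"yaw":-4},
    {"dp":[-0.0005,0.07,0],"yaw":-4.3},
    {"dp":[-0.0004,0.075,0],"yaw":-4.6},
    {"dp":[-0.0002,0.08,0],"yaw":-4.9},
    {"dp":[0.0001,0.085,0],"yaw":-5.2},
    {"dp":[0.0002,0.088,0],"yaw":-5.4},
    {"dp":[0.0003,0.09,0],"yaw":-5.5}
  ]
}}

```text
time_s: 10.18
tcp_pos: [0.5958, -0.0356, 0.0275]
eef_rot: [180.0, 0.0, -96.2]
contact_force: [-0.0, -3.2, -0.2]
gripper_width: 0.0437
gripper_force: 0.9
```

```bash
python3 look.py c 150 130
```

```text
top board 0.5898 0.0357 r 0.0436
top cup 0.6005 0.0228 r 0.0265
scene board 0.6165 -0.0166 r 0.0403
10.2833 [ 0.59585058 -0.03566556  0.02755967] -96.17125935720831 [-0.37318445 -0.33453753 -0.54289919]
```

View pics/c.png

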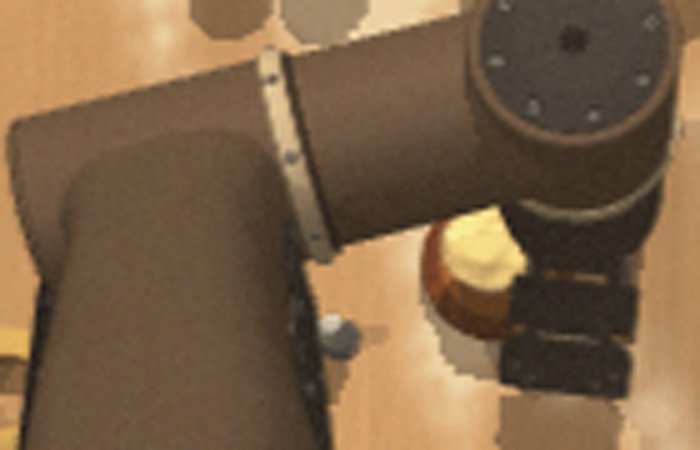

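The arm hides part of the station and board. What shows of the board is still caged with the cup on it, and tracking has been within 1 mm. I'll slow down for the gap and watch the side force.

Request:
{"fn": "apply_moves", "kwargs": {
  "targets": [
    {"dp":[0.0001,0.003,0],"yaw":-0.2},
    {"dp":[0.0004,0.008,0],"yaw":-0.5},
    {"dp":[0.0007,0.013,0],"yaw":-0.8},
    {"dp":[0.0011,0.018,0],"yaw":-1.1},
    {"dp":[0.0014,0.0222,0],"yaw":-1.3},
    {"dp":[0.0018,0.0252,0],"yaw":-1.3},
    {"dp":[0.0022,0.0282,0],"yaw":-1.3},
    {"dp":[0.0026,0.0312,0],"yaw":-1.3},
    {"dp":[0.003,0.0342,0],"yaw":-1.3},
    {"dp":[0.0034,0.0372,0],"yaw":-1.3},
    {"dp":[0.0038,0.0402,0],"yaw":-1.3},
    {"dp":[0.0042,0.0432,0],"yaw":-1.3},
    {"dp":[0.0046,0.0462,0],"yaw":-1.3},
    {"dp":[0.005,0.0492,0],"yaw":-1.3},
    {"dp":[0.0054,0.0522,0],"yaw":-1.3},
    {"dp":[0.0058,0.0552,0],"yaw":-1.3}
  ]
}}

```text
time_s: 11.62
tcp_pos: [0.6015, 0.0193, 0.0275]
eef_rot: [180.0, -0.0, -97.5]
contact_force: [-0.4, -1.9, -0.0]
gripper_width: 0.0437
gripper_force: 0.8
```

```bash
python3 look.py d 150 130
python3 - <<'E'
import cv2
a=cv2.imread("pics/d.png");b=cv2.imread("pics/ds.png")[130:260,180:420]
b=cv2.resize(b,(480,260),interpolation=cv2.INTER_CUBIC)
a=cv2.resize(a,(480,308))
cv2.imwrite("pics/d2.png",cv2.vconcat([a,b]))
E
```

```text
top board 0.5976 0.0917 r 0.0415
top cup 0.6065 0.0779 r 0.0272
scene cup 0.5592 0.013 r 0.0207
11.7167 [0.60175106 0.01969345 0.02756718] -97.46340735612073 [-0.10962821  0.46874666 -0.3073649 ]
```

View pics/d2.png

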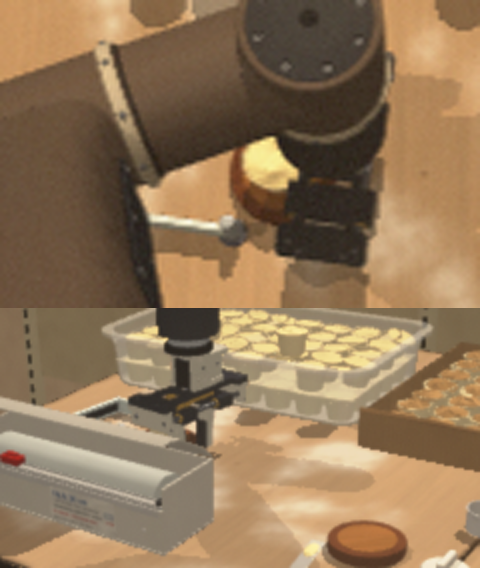

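The board is entering between the posts, with the cup upright and no side load. I'll continue slowly along the station axis.

Request:
{"fn": "apply_moves", "kwargs": {
  "targets": [
    {"dp":[0.0002,0.0015,0],"yaw":0},
    {"dp":[0.0005,0.004,0],"yaw":0},
    {"dp":[0.0009,0.0065,0],"yaw":0},
    {"dp":[0.0012,0.009,0],"yaw":0},
    {"dp":[0.0015,0.0115,0],"yaw":0},
    {"dp":[0.0018,0.014,0],"yaw":0},
    {"dp":[0.0022,0.0165,0],"yaw":0},
    {"dp":[0.0025,0.019,0],"yaw":0},
    {"dp":[0.0028,0.0215,0],"yaw":0},
    {"dp":[0.0032,0.024,0],"yaw":0},
    {"dp":[0.0035,0.0265,0],"yaw":0},
    {"dp":[0.0038,0.029,0],"yaw":0},
    {"dp":[0.0041,0.0315,0],"yaw":0},
    {"dp":[0.0045,0.034,0],"yaw":0},
    {"dp":[0.0048,0.0365,0],"yaw":0},
    {"dp":[0.0051,0.039,0],"yaw":0}
  ]
}}

```text
time_s: 13.05
tcp_pos: [0.6067, 0.0583, 0.0276]
eef_rot: [180.0, 0.0, -97.5]
contact_force: [-0.7, -1.7, 0.2]
gripper_width: 0.0438
gripper_force: 0.9
```

Request:
{"fn": "apply_moves", "kwargs": {
  "targets": [
    {"dp":[0.0003,0.002,0],"yaw":0},
    {"dp":[0.0007,0.005,0],"yaw":0},
    {"dp":[0.0011,0.0085,0],"yaw":0},
    {"dp":[0.0016,0.012,0],"yaw":0},
    {"dp":[0.002,0.0155,0],"yaw":0},
    {"dp":[0.0025,0.019,0],"yaw":0},
    {"dp":[0.003,0.0225,0],"yaw":0},
    {"dp":[0.0034,0.026,0],"yaw":0},
    {"dp":[0.0039,0.0295,0],"yaw":0},
    {"dp":[0.0043,0.033,0],"yaw":0},
    {"dp":[0.0048,0.0365,0],"yaw":0},
    {"dp":[0.0053,0.04,0],"yaw":0},
    {"dp":[0.0057,0.0435,0],"yaw":0},
    {"dp":[0.0062,0.047,0],"yaw":0},
    {"dp":[0.0067,0.0505,0],"yaw":0},
    {"dp":[0.0071,0.054,0],"yaw":0},
    {"dp":[0.0076,0.0575,0],"yaw":0},
    {"dp":[0.0079,0.06,0],"yaw":0}
  ]
}}

```text
time_s: 14.55
tcp_pos: [0.6146, 0.1185, 0.0276]
eef_rot: [-180.0, 0.0, -97.5]
contact_force: [-0.7, -1.9, -0.9]
gripper_width: 0.0437
gripper_force: 0.9
```

```bash
python3 look.py e 150 130
```

```text
top board 0.6068 0.1956 r 0.0382
top cup 0.6187 0.1801 r 0.026
scene board 0.6564 0.1523 r 0.0296
scene cup 0.5705 0.1141 r 0.0152
14.65 [0.61473329 0.11870436 0.02755443] -97.46208601551007 [ 0.03696883 -0.07870325 -0.33031307]
```

View pics/e.png

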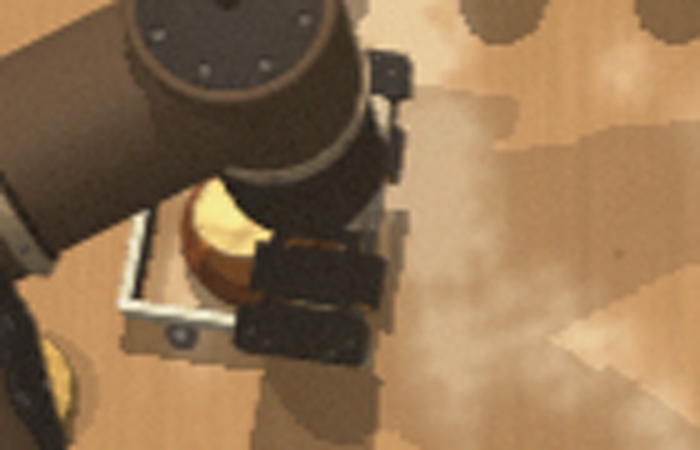

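The board is inside the station with the cup centred, about 15–20 mm short of the stop. I'll creep forward.

Request:
{"fn": "apply_moves", "kwargs": {
  "targets": [
    {"dp":[0.0002,0.0015,0],"yaw":0},
    {"dp":[0.0004,0.003,0],"yaw":0},
    {"dp":[0.0006,0.0045,0],"yaw":0},
    {"dp":[0.0008,0.006,0],"yaw":0},
    {"dp":[0.001,0.0075,0],"yaw":0},
    {"dp":[0.0012,0.009,0],"yaw":0},
    {"dp":[0.0014,0.0105,0],"yaw":0},
    {"dp":[0.0015,0.0115,0],"yaw":0},
    {"dp":[0.0016,0.0125,0],"yaw":0},
    {"dp":[0.0018,0.0135,0],"yaw":0}
  ]
}}

```text
time_s: 15.48
tcp_pos: [0.6163, 0.1317, 0.0276]
eef_rot: [180.0, -0.0, -97.5]
contact_force: [-0.3, -2.1, -0.9]
gripper_width: 0.044
gripper_force: 0.9
```

Request:
{"fn": "apply_moves", "kwargs": {
  "targets": [
    {"dp":[0.0001,0.0007,0],"yaw":0},
    {"dp":[0.0002,0.0014,0],"yaw":0},
    {"dp":[0.0003,0.0021,0],"yaw":0},
    {"dp":[0.0004,0.0028,0],"yaw":0}
  ]
}}

```text
time_s: 15.82
tcp_pos: [0.6168, 0.1344, 0.0276]
eef_rot: [-180.0, 0.0, -97.5]
contact_force: [-0.3, -2.1, -0.2]
gripper_width: 0.0436
gripper_force: 0.9
```

Request:
{"fn": "apply_moves", "kwargs": {
  "targets": [
    {"dp":[0.0001,0.0007,0],"yaw":0},
    {"dp":[0.0002,0.0014,0],"yaw":0}
  ]
}}

```text
time_s: 15.98
tcp_pos: [0.6169, 0.1358, 0.0276]
eef_rot: [180.0, -0.0, -97.5]
contact_force: [-0.8, -2.1, 0.4]
gripper_width: 0.0438
gripper_force: 0.9
```

Request:
{"fn": "apply_moves", "kwargs": {
  "targets": [
    {"dp":[0.0001,0.0007,0],"yaw":0},
    {"dp":[0.0002,0.0014,0],"yaw":0}
  ]
}}

```text
time_s: 16.15
tcp_pos: [0.617, 0.1371, 0.0275]
eef_rot: [180.0, -0.0, -97.5]
contact_force: [0.5, -5.7, 0.8]
gripper_width: 0.0438
gripper_force: 2.1
```

Request:
{"fn": "apply_moves", "kwargs": {
  "targets": [
    {"dp":[0.0001,0.0005,0],"yaw":0},
    {"dp":[0.0001,0.0005,0],"yaw":0}
  ]
}}

```text
time_s: 16.32
tcp_pos: [0.617, 0.1371, 0.0275]
eef_rot: [180.0, -0.1, -97.5]
contact_force: [0.9, -4.6, 1.2]
gripper_width: 0.0442
gripper_force: 2.1
```

The force rose and the board stopped moving, so it is seated. I'll back straight out and then lift.

Request:
{"fn": "apply_moves", "kwargs": {
  "targets": [
    {"dp":[-0.0001,-0.001,0],"yaw":0},
    {"dp":[-0.0004,-0.003,0],"yaw":0},
    {"dp":[-0.0009,-0.007,0],"yaw":0},
    {"dp":[-0.0017,-0.013,0],"yaw":0},
    {"dp":[-0.0026,-0.02,0],"yaw":0},
    {"dp":[-0.0037,-0.028,0],"yaw":0},
    {"dp":[-0.0049,-0.037,0],"yaw":0},
    {"dp":[-0.0062,-0.047,0],"yaw":0},
    {"dp":[-0.0076,-0.058,0],"yaw":0},
    {"dp":[-0.0091,-0.069,0],"yaw":0},
    {"dp":[-0.0105,-0.08,0],"yaw":0},
    {"dp":[-0.012,-0.091,0],"yaw":0},
    {"dp":[-0.0134,-0.102,0],"yaw":0},
    {"dp":[-0.0147,-0.112,0],"yaw":0},
    {"dp":[-0.0157,-0.119,0],"yaw":0},
    {"dp":[-0.0163,-0.124,0],"yaw":0},
    {"dp":[-0.0165,-0.126,0],"yaw":0}
  ]
}}

```text
time_s: 17.73
tcp_pos: [0.6006, 0.0108, 0.0276]
eef_rot: [180.0, -0.0, -97.5]
contact_force: [-0.2, 0.6, 0.8]
gripper_width: 0.0437
gripper_force: 0.0
```

Request:
{"fn": "apply_moves", "kwargs": {
  "targets": [
    {"dp":[0,-0.002,0.005],"yaw":0},
    {"dp":[0,-0.005,0.018],"yaw":0},
    {"dp":[0,-0.01,0.035],"yaw":0},
    {"dp":[0,-0.02,0.055],"yaw":0},
    {"dp":[0,-0.035,0.075],"yaw":0},
    {"dp":[0,-0.055,0.095],"yaw":0},
    {"dp":[0,-0.075,0.115],"yaw":0},
    {"dp":[0,-0.095,0.135],"yaw":0},
    {"dp":[0,-0.115,0.155],"yaw":0},
    {"dp":[0,-0.135,0.175],"yaw":0},
    {"dp":[0,-0.155,0.19],"yaw":0},
    {"dp":[0,-0.175,0.2],"yaw":0},
    {"dp":[0,-0.195,0.2],"yaw":0},
    {"dp":[0,-0.215,0.2],"yaw":0},
    {"dp":[0,-0.235,0.2],"yaw":0},
    {"dp":[0,-0.255,0.2],"yaw":0},
    {"dp":[0,-0.27,0.2],"yaw":0},
    {"dp":[0,-0.28,0.2],"yaw":0},
    {"dp":[0,-0.285,0.2],"yaw":0},
    {"dp":[0,-0.285,0.2],"yaw":0}
  ]
}}

```text
time_s: 19.4
tcp_pos: [0.6007, -0.2739, 0.2274]
eef_rot: [180.0, 0.0, -97.5]
contact_force: [-0.4, -0.0, -0.4]
gripper_width: 0.0439
gripper_force: 0.0
```

Run:
```python
from plant import get_state,cams
from h import *
c=cams.capture("top");im=c["image"];np.savez("f.npz",**c)
cv2.imwrite("pics/f.png",cv2.resize(im[135:235,130:270],None,fx=5,fy=5,interpolation=cv2.INTER_CUBIC)[:,:,::-1])
print(get_state()["tcp_pos"],get_state()["time_s"])
```

```text
[ 0.60071665 -0.27324965  0.22743822] 19.45
```

View pics/f.png

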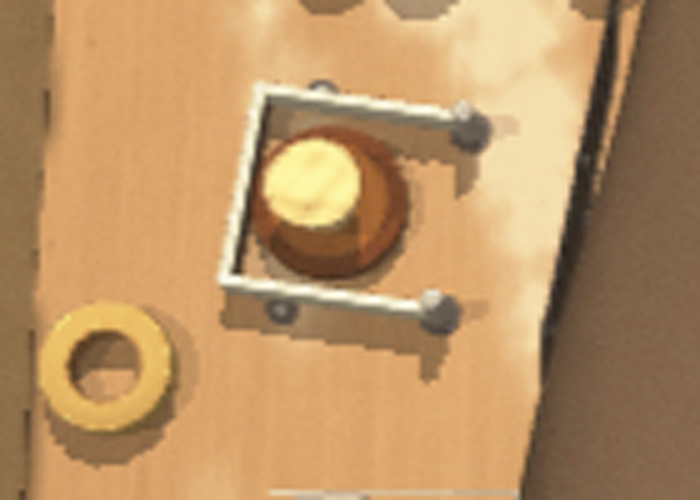

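The board is against the back fence, with its centre at about (331,202) and the cup upright at (311,183). The station and tape have not moved. One quick numeric check before handing in.

Run:
```python
from plant import r
from h import *
c=dict(np.load("f.npz"));f=lambda x,y:((x+.5)/5-.5+130,(y+.5)/5-.5+135)
b=ray(c,*f(331,202),.012);k=ray(c,*f(311,183),.06);d=b[:2]-[.6135,.1095];a=np.radians(82.5)
print(b,k,"along",d@[np.cos(a),np.sin(a)],"lat",d@[np.sin(a),-np.cos(a)])
if np.hypot(*(k-b)[:2])<.008 and d@[np.cos(a),np.sin(a)]>.076: print(r.close_job())
```

```text
[0.62490447 0.18888199 0.012     ] [0.62430363 0.19328351 0.06      ] along 0.08019144712837269 lat 0.0009454790825241922
the job is handed in; nothing more can be done
None
```

The board rests against the station's back stop (centre measured about 80 mm past the posts), with the cup upright and central and the arm clear; the job was handed in at about 19.5 s.

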